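# Jam a wedge under the plate of a chocolate vibrating machine

## Robot

A 6-joint arm with a two-finger parallel gripper is mounted at the origin on the work surface. World frame = base frame: x ahead of the robot, y to its left, z up, the work surface at z = 0. Lengths are in m, angles in rad, forces in N, time in s.
With the tool pointing down it reaches from about 0.35 to 0.775 m from the base axis. Payload 5.5 kg.
Tool frame: the origin (TCP) lies midway between the tips of the shut fingers; the grasp point (between the pads) lies manip.grip_depth behind it (manip.grip_depth is the distance from the TCP to the grasp point, in m); x points along the fingers, y is the direction in which the jaws open and shut, and the axes are right-handed (so a half turn about x gives the same grasp; the last joint's range is limited). The gripper opens to 85 mm and grips with 20 to 120 N. Pads are 22 mm wide; open, the fingers measure 114 mm over their backs; the gripper's body (76 mm by 85 mm) begins 54 mm behind the grasp point. The pads swing forward as they close: fully open they stand 13 mm farther back than shut.
Start: joints at [1.146, 0.313, 0.046, 1.304, 0, 1.431], TCP at [0.162, 0.552, 0.194] pointing down, gripper open.
Joint ranges: [-2.76, 2.76], [-0.86, 1.69], [-1.03, 1.26], [-2.2, 2.34], [-1.47, 1.5], [-3.14, 3.14]. Speed limits (rad/s): [2.57, 2.57, 3.14, 3.14, 3.14, 3.14].

## Interface

Orientations are given as a unit quaternion [x, y, z, w].
In Python, from station import manip gives the robot as it stands.
- The arm moves only by the tool apply_moves, never from a script. Its argument "increments" is a list of rows, each a list of 3 entries, a list of its own where there are three numbers: the closure in counts, from 0 (fully open) to 255 (shut), then the shift along the tool's x, y, z in cm, then the turn, a rotation vector about the tool's x, y, z in rad. In form: [[gripper, [x, y, z], [rx, ry, rz]], ...]. A call has 1 to 20 rows; each row is the pose to reach, as a shift and turn from the pose commanded when the call began, along the tool's axes at that moment; what a row does not reach only later rows make up. A row lasts 1/10 s, in which the tool goes at most 50 mm and 8.59 degrees, less where a joint would pass 70% of its speed; a pose out of reach is approached as far as the arm can. A call with a gripper value outside its range is refused whole. The fingers move at their own pace and stop on an object; the grip force is fixed at half the most. Time passes only in rows, so rows that repeat a pose let the fingers close. It gives the time, the measured TCP pose, the force and the opening at its end, in the units of the state.
- manip.state(): the state, without advancing time (a new reading comes with each control period).
- manip.grab_frame(name): name is "side" or "top" or "wrist"; returns the picture (400x640x3 uint8, red, green, blue); there is no depth.
- manip.camera_info(name): a dict with "intrinsics" (3x3 intrinsics, pixels), "k1" (the pictures are not rectified: a ray, as slopes to the right and down, at radius r is drawn at 1 + k1 r^2 times it, then the intrinsics apply), "rvec" (rotation vector, rad) and "tvec" (3), from world to camera coordinates, as OpenCV has them. Camera axes: x right, y down, z forward; pixel columns grow to the right and rows downward; lengths in m; the calibration is good to about 2 mm. A picture is of the moment at which its call begins: read the wrist's pose just before it. camera_info takes no time and is no camera call; for the wrist camera it gives the pose at the moment of the call.
- manip.close_job(): hands the job in, once; it reports no verdict.
Trained networks look in the newest picture that a camera, given by its name, has taken for a name from the list of things; names that differ only in an ending like _2 or _b are one class to them, and where a whole thing is asked for, a point or a joint stands for the part that bears it (a point fixed in the world has none). Each returns a list of dicts, best first, with "score" (0 to 1); they miss things now and then, are a little off and sometimes report something else, mostly with a low value. They report only what shows in the picture. A call takes as long as a camera call. They do not tell look-alikes from the thing itself.
- manip.find_in(camera, query): "box" ([left, top, width, height] in pixels, round what is visible of it).
- manip.silhouettes(camera, query): "region" (400x640 bool, what is visible of it) and "box" ([left, top, width, height] in pixels, round what is visible of it).
- manip.pinpoint(camera, query): "xy" ([column, row] in pixels: a listed point, or the origin of a listed thing).
The state is a dict: "time_s": time; "q": joint angles; "joint_velocities": joint speeds; "effort": joint torques, N m; "position": TCP position; "ee_rot": TCP orientation; "contact_force": force on the tool from outside, world axes, zero at the start; "wrist_torque": the same for the moment, N m; "finger_gap": finger opening in m.
Only numpy, scipy, OpenCV 4.12 (cv2) and the standard library are available. Lean on these libraries where they do the work, as an engineer would, in place of code of your own. Each camera call takes 0.05 s, during which the arm holds its last target. There are 200 camera calls.

## Task

Chock the sprung plate of the chocolate mould vibrating machine so that it cannot tremble: take the orange wedge and, keeping it flat on the worktop, push it thin end first and square under the plate's front edge, between the two orange marks, until it is jammed tight and clearly lifts against the spring. Feel for it, since a firm thumb push of about 11 N (without bearing down on it) is enough and twice that would strain the machine; then let go, leaving the wedge jammed and the jar, the chocolate horse and the spatula where they are.

Things in the scene. Friction and masses are not known exactly. Their poses are not given: they have to be found in the camera images.
- wedge: Loose orange plastic wedge, about 90 g, 110 mm long, 30 mm wide, flat underside. x axis towards its thin end (tip), z up. Origin on the underside below the grip tab: the tip is 95 mm ahead (+x), the thick end 15 mm behind. Its top is a straight ramp, 27 mm high at the thick end, 5 mm at the tip (1 in 5).
- wedge_tip (a point): Point on the underside of the wedge at the middle of its thin end.
- wedge_tab (a point): Middle of the upright grip tab on the wedge's thick end, 35 mm above the underside. The tab spans x = -15 to +9 mm of the wedge, is 26 mm wide (y) and its top is 48 mm above the underside; to be pinched across y from above.
- machine: Vibrating machine, fixed. Origin on the worktop straight below the middle of the plate's front edge (foremost line); x points away from the edge, in under the plate; y along the edge; z up. Aluminium plate 200 mm deep, 220 mm wide, top 16 mm above the underside of its lip; a grey mould clipped on it from 65 mm behind the edge, top 28 mm above the lip's underside. Two orange marks on the edge at y = +-30 mm.
- under_lip (a point): Worktop point straight below the lowest line of the plate's front lip (round, 10 mm diameter), at mid-width, 5 mm in from the machine's origin. The lip's underside is 8 to 17 mm above this point: it differs from start to start and no pose tells it. The plate rests on a stop, hinged at the back: its edge starts to lift at about 3 N and takes about 18 N more per mm.
- deep_under (a point): Worktop point under the plate, 60 mm in from the machine's origin along its x (the white housing, 55 mm high, begins 215 mm in). Friction of the slippery wedge on worktop and lip is 0.25 to 0.35, so the level push on it is 0.75 to 1 times the load on the lip, plus 0.3 times any downward press on it. The wedge stays jammed by itself. Tight means lip and wedge press on each other with over 4 N after release; over 18 N strains the machine.
- jar: Bystander: amber glass jar with white lid, 60 mm across, 85 mm high; origin at the centre of its underside.
- horse: Bystander: dark chocolate horse-head figure with a small horn, 64 mm across the foot, 100 mm high; origin at the centre of its underside.
- spatula: Bystander: spatula, 250 mm long, lying on the worktop along its own x; origin on its underside near the middle.
Mind the look-alikes: they are no part of the job. Several things have the shape of the wedge; the one meant has the colours described above.

How it is judged:
On the way, in this order (a step that is already met when the one before it is completed fails the run):
1. the wedge lies flat with its tip at least 10 mm under the plate's edge, between the marks (x of wedge_tip in the frame of machine above 0.01 m and y of wedge_tip in the frame of machine between -0.022 and 0.022 m and angle between the x axis of wedge and the x axis of machine, either way round below 0.2 rad and angle between wedge's own z axis and vertical below 0.06 rad and height (world z) of wedge below 0.006 m), for 0.05 s.
2. the wedge is jammed: plate and wedge press on each other with over 4 N (contact force between wedge and machine above 4 N), for 0.2 s.
At the end, for the whole second after the job is handed in: The wedge, released and at rest, lies flat on the worktop (tilt under 0.06 rad, underside within 6 mm of it), square to the plate's edge (within 0.2 rad), its tip at least 15 mm under the edge and within 22 mm of the edge's middle, and is jammed: plate and wedge press on each other with 4 to 18 N (x of wedge_tip in the frame of machine above 0.015 m and y of wedge_tip in the frame of machine between -0.022 and 0.022 m and angle between the x axis of wedge and the x axis of machine, either way round below 0.2 rad and angle between wedge's own z axis and vertical below 0.06 rad and height (world z) of wedge below 0.006 m and contact force between wedge and machine between 4 and 18 N and linear speed of wedge below 0.01 m/s); the robot touches nothing.
It fails at once if the wedge is forced: over 18 N between wedge and machine (contact force between wedge and machine above 18 N).
It fails at once if the jar is shifted by more than 20 mm (distance of jar from where it was at the start of the episode above 0.02 m).
It fails at once if the horse is shifted by more than 20 mm (distance of horse from where it was at the start of the episode above 0.02 m).
It fails at once if the spatula is shifted by more than 20 mm (distance of spatula from where it was at the start of the episode above 0.02 m).
It also fails if it takes over 64 s, if anything falls off the work surface, if the arm or the gripper's body presses on something with over 40 N, if the wrist force passes 120 N, or if a joint passes its speed limit or range.

## Working session

There is one attempt and no reset: what is moved stays moved. The work goes in short steps, Python scripts to look and compute and a tool call to move; the robot and the scene stay as the last step left them, time stands still between calls to the robot, and variables do not carry over. Pictures are saved under pics/ and viewed, about 8 in all and at most 12, crops included, and the job is handed in when it is done.

Besides the shell and the picture viewer there is one more tool, called after "Emit:" as name(argument=value, ...), one argument or row to a line, values as JSON. apply_moves: Moves the arm, as the interface text tells. Its arguments: {"type":"object","properties":{"increments":{"type":"array"}},"required":["increments"]}

```bash
ls; mkdir -p pics; cat > h.py <<'E'
import numpy as np,cv2
from station import manip
from scipy.spatial.transform import Rotation as R
def ray(cam,px,info=None):
    c=info or manip.camera_info(cam);K=np.array(c["intrinsics"]);k=c["k1"]
    p=cv2.undistortPoints(np.array([[px]],float),K,np.array([k,0,0,0.]))[0,0]
    M=cv2.Rodrigues(np.array(c["rvec"],float))[0];t=np.array(c["tvec"],float).ravel()
    return -M.T@t, M.T@np.array([p[0],p[1],1])
def hit(cam,px,z=0,info=None):
    o,d=ray(cam,px,info);return o+d*(z-o[2])/d[2]
def proj(cam,X,info=None):
    c=info or manip.camera_info(cam)
    return cv2.projectPoints(np.array(X,float).reshape(-1,1,3),np.array(c["rvec"],float),np.array(c["tvec"],float),np.array(c["intrinsics"]),np.array([c["k1"],0,0,0.]))[0][:,0]
def save(cam,name):
    im=manip.grab_frame(cam);cv2.imwrite(f"pics/{name}.png",im[:,:,::-1]);return im
E
python3 - <<'E'
from h import *
np.set_printoptions(precision=3,suppress=True)
s=manip.state();print(s["position"],s["ee_rot"],manip.grip_depth,s["contact_force"])
for c in("top","side"):
    save(c,c+"0");print(c,ray(c,[320,200])[0])
    for q in("wedge","wedge_tip","wedge_tab","machine","under_lip","jar","horse","spatula"):
        print(c,q,[(round(r["score"],2),np.round(r["xy"]),hit(c,r["xy"],0.035 if q=="wedge_tab" else 0)) for r in manip.pinpoint(c,q)[:4]])
E
```

```text
pics
[0.161 0.551 0.193] [ 0.1    0.7   -0.101  0.7  ] 0.0187 [ 0.591 -0.183  0.154]
top [0.397 0.029 1.051]
top wedge [(0.81, array([206., 278.]), array([0.303, 0.303, 0.   ])), (0.72, array([284., 258.]), array([0.357, 0.094, 0.   ])), (0.68, array([220., 220.]), array([0.456, 0.269, 0.   ])), (0.62, array([177., 216.]), array([0.468, 0.388, 0.   ]))]
top wedge_tip [(0.89, array([254., 241.]), array([0.401, 0.176, 0.   ])), (0.79, array([228., 188.]), array([0.543, 0.252, 0.   ])), (0.76, array([217., 239.]), array([0.405, 0.277, 0.   ])), (0.61, array([184., 183.]), array([0.558, 0.373, 0.   ]))]
top wedge_tab [(0.93, array([286., 260.]), array([0.354, 0.087, 0.035])), (0.82, array([205., 278.]), array([0.304, 0.295, 0.035])), (0.75, array([217., 225.]), array([0.443, 0.268, 0.035])), (0.65, array([170., 214.]), array([0.468, 0.394, 0.035]))]
top machine [(0.84, array([304., 158.]), array([0.628, 0.046, 0.   ]))]
top under_lip [(0.62, array([304., 156.]), array([0.635, 0.046, 0.   ]))]
top jar [(0.65, array([228., 189.]), array([0.542, 0.251, 0.   ])), (0.57, array([401., 220.]), 
[... 615 characters left out ...]
[0.562, 0.371, 0.   ])), (0.59, array([356., 277.]), array([0.407, 0.267, 0.   ]))]
side wedge_tab [(0.85, array([400., 277.]), array([0.314, 0.298, 0.035])), (0.8, array([336., 267.]), array([0.455, 0.273, 0.035])), (0.77, array([326., 307.]), array([0.474, 0.39 , 0.035])), (0.63, array([372., 221.]), array([0.362, 0.094, 0.035]))]
side machine [(0.59, array([276., 219.]), array([0.629, 0.049, 0.   ]))]
side under_lip [(0.92, array([276., 217.]), array([0.63 , 0.039, 0.   ]))]
side jar []
side horse [(0.75, array([296., 271.]), array([0.552, 0.254, 0.   ])), (0.72, array([236., 298.]), array([0.676, 0.342, 0.   ]))]
side spatula [(0.63, array([289., 158.]), array([ 0.632, -0.325,  0.   ]))]
```

View pics/top0.png

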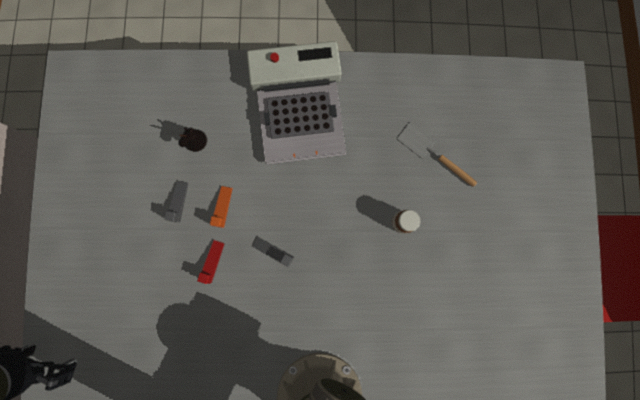

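View pics/side0.png

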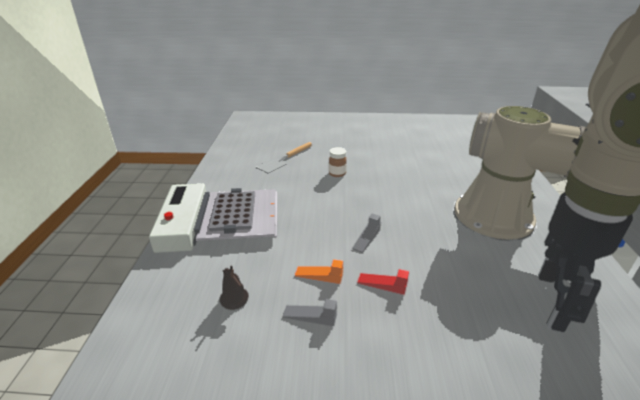

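Top view: the orange wedge is at (221,206), with tab (217,221) and tip (228,188). The plate's front edge runs (265,163)–(346,155), with marks near (295,156) and (316,153). The red and grey wedges are look-alikes. The side view agrees. I'll refine next, using the colours.

```bash
python3 - <<'E'
from h import *
np.set_printoptions(precision=4,suppress=True)
for c,reg in(("top",(190,180,245,235)),("side",(290,255,350,288))):
    im=cv2.imread(f"pics/{c}0.png");hsv=cv2.cvtColor(im,cv2.COLOR_BGR2HSV)
    m=cv2.inRange(hsv,(5,110,60),(20,255,255))
    n,l,st,ce=cv2.connectedComponentsWithStats(m)
    for i in range(1,n):
        if st[i,4]>2: print(c,st[i],ce[i],hit(c,ce[i],0.022))
im=cv2.imread("pics/top0.png")
cv2.imwrite("pics/z.png",cv2.resize(np.hstack([im[145:235,195:255],im[130:220,255:355]]),None,fx=5,fy=5,interpolation=cv2.INTER_CUBIC))
for p in((265,163),(346,155)): print(hit("top",p,.025))
s=manip.state();print(R.from_quat(s["ee_rot"]).as_matrix())
E
```

```text
top [0 0 2 6 7] [0.1429 2.1429] [1.0916 0.9512 0.022 ]
top [316 151   2   3   4] [316.25 152.  ] [0.6418 0.0113 0.022 ]
top [293 154   2   3   5] [293.6 154.8] [0.6333 0.0725 0.022 ]
top [439 155  37  31 252] [457.2778 170.4444] [ 0.5961 -0.3765  0.022 ]
top [210 186  23  42 545] [221.2092 207.1486] [0.4896 0.2626 0.022 ]
top [403 231   3   1   3] [404. 231.] [ 0.4296 -0.2248  0.022 ]
side [289 143  21  11  32] [299.1562 148.0938] [ 0.599  -0.3646  0.022 ]
side [   0  152  204  134 2828] [ 84.7291 202.5216] [1.2013 0.0202 0.022 ]
side [295 260  48  23 710] [322.062  271.8859] [0.4874 0.2757 0.022 ]
[0.6093 0.1488 0.025 ]
[ 0.6339 -0.0692  0.025 ]
[[ 0.      0.2809  0.9597]
 [ 0.0001  0.9597 -0.2809]
 [-1.      0.0001 -0.    ]]
```

View pics/z.png

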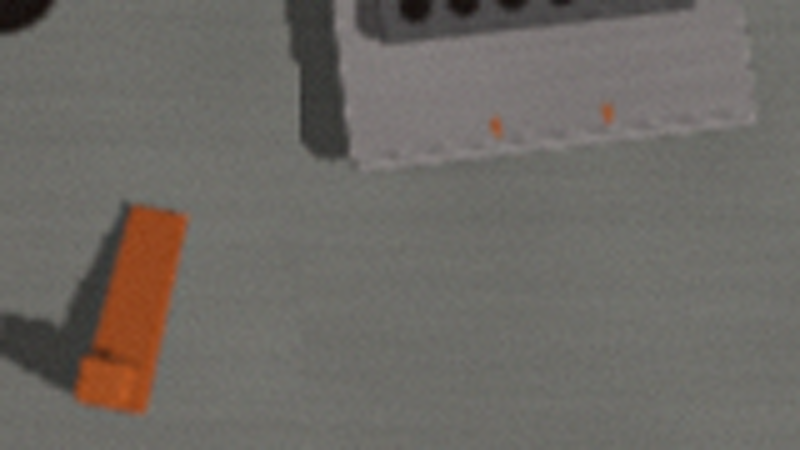

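```bash
cat >> h.py <<'E'
def goto(P,yaw,quiet=False):
    "shift (cm) and turn (rad) in tool axes for TCP at P, tool down, tool z at yaw"
    s=manip.state();M=R.from_quat(s["ee_rot"]).as_matrix()
    T=np.array([[0,-np.sin(yaw),np.cos(yaw)],[0,np.cos(yaw),np.sin(yaw)],[-1,0,0]])
    print("shift",np.round(100*M.T@(np.array(P)-s["position"]),2),"turn",np.round(R.from_matrix(M.T@T).as_rotvec(),3))
E
python3 - <<'E'
from h import *
np.set_printoptions(precision=4,suppress=True)
tip=hit("top",(227,187),.003);tab=hit("top",(216.7,221.6),.048)
d=tip-tab;print(tip,tab,"len",np.hypot(*d[:2]),"yaw",np.arctan2(d[1],d[0]))
a=hit("top",(267,163.4),.02);b=hit("top",(346,154.6),.02);print(a,b,np.hypot(*(a-b)[:2]),(a+b)/2,np.arctan2(*(b-a)[[0]],-(b-a)[1]))
c=manip.camera_info("wrist");o,dd=ray("wrist",(320,200),c);print(o,dd, hit("wrist",(320,200)))
yaw=np.arctan2(d[1],d[0])
goto([tab[0],tab[1],.14],yaw)
E
```

```text
[0.5464 0.2531 0.003 ] [0.4498 0.2671 0.048 ] len 0.09770856404802643 yaw -0.1441863401433228
[0.6093 0.1439 0.02  ] [ 0.6362 -0.0697  0.02  ] 0.21531335021846182 [0.6227 0.0371 0.02  ] 0.1250836327542207
[0.0965 0.5712 0.3733] [ 0.249  -0.0759 -0.9655] [0.1927 0.5418 0.    ]
shift [  5.38 -19.23  35.66] turn [-0.141 -0.    -0.   ]
```

Emit:
apply_moves(
  increments=[
    [0, [0, -4, 7], [-0.03, 0, 0]],
    [0, [1, -8, 14], [-0.06, 0, 0]],
    [0, [2, -12, 21], [-0.1, 0, 0]],
    [0, [3, -15, 28], [-0.14, 0, 0]],
    [0, [4, -17, 32], [-0.14, 0, 0]],
    [0, [5, -19.2, 35.7], [-0.14, 0, 0]],
    [0, [5.4, -19.2, 35.7], [-0.14, 0, 0]],
    [0, [5.4, -19.2, 35.7], [-0.14, 0, 0]],
    [0, [5.4, -19.2, 35.7], [-0.14, 0, 0]],
    [0, [5.4, -19.2, 35.7], [-0.14, 0, 0]],
    [0, [5.4, -19.2, 35.7], [-0.14, 0, 0]],
    [0, [5.4, -19.2, 35.7], [-0.14, 0, 0]],
  ],
)

```text
time_s: 2.1
position: [0.4493, 0.2685, 0.1403]
ee_rot: [0.051, 0.705, -0.05, 0.705]
contact_force: [-0.2, 0.3, -0.5]
finger_gap: 0.0855
```

```bash
python3 - <<'E'
from h import *
np.set_printoptions(precision=4,suppress=True)
s=manip.state();print(s["time_s"],s["position"],s["contact_force"])
i=manip.camera_info("wrist");save("wrist","w1")
for q,z in(("wedge",0),("wedge_tip",0),("wedge_tab",.035),("machine",0),("under_lip",0)):
    print(q,[(round(r["score"],2),np.round(r["xy"]),hit("wrist",r["xy"],z,i)) for r in manip.pinpoint("wrist",q)[:4]])
E
```

```text
2.1 [0.4493 0.2685 0.1403] [-0.208   0.2983 -0.477 ]
wedge [(0.9, array([134., 117.]), array([0.3526, 0.0896, 0.    ])), (0.71, array([330.,  38.]), array([0.3103, 0.2975, 0.    ])), (0.63, array([325., 188.]), array([0.4554, 0.272 , 0.    ]))]
wedge_tip [(0.79, array([223., 149.]), array([0.3988, 0.1737, 0.    ])), (0.78, array([425., 268.]), array([0.5656, 0.3743, 0.    ])), (0.62, array([313., 138.]), array([0.401 , 0.2679, 0.    ])), (0.59, array([321., 269.]), array([0.549 , 0.2544, 0.    ]))]
wedge_tab [(0.88, array([330.,  23.]), array([0.3062, 0.297 , 0.035 ])), (0.85, array([449., 189.]), array([0.4644, 0.3907, 0.035 ])), (0.61, array([114., 120.]), array([0.3555, 0.0897, 0.035 ])), (0.58, array([323., 192.]), array([0.4501, 0.2704, 0.035 ]))]
machine []
under_lip []
```

View pics/w1.png

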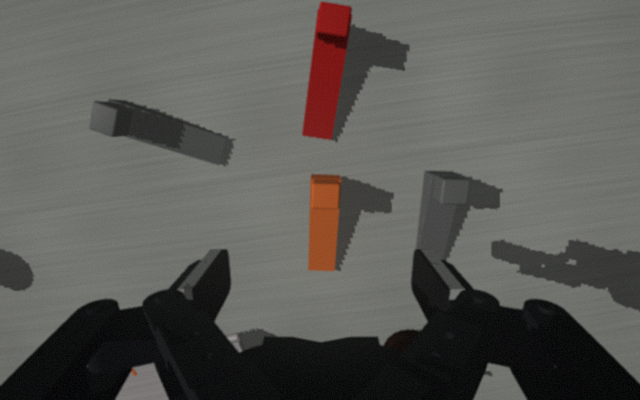

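Wrist view: orange wedge with tab top at about (325,194) and tip middle at (322,270). It's nearly aligned with the gripper.

```bash
python3 - <<'E'
from h import *
np.set_printoptions(precision=4,suppress=True)
im=cv2.imread("pics/w1.png");m=cv2.inRange(cv2.cvtColor(im,cv2.COLOR_BGR2HSV),(5,110,60),(16,255,255));m[:170]=0;m[275:]=0;m[:,:300]=0;m[:,345:]=0
for r in range(176,274,8):
    x=np.where(m[r])[0]; print(r,x.min() if len(x) else 0,x.max() if len(x) else 0)
tip=hit("wrist",(322,270.5),.003);tab=hit("wrist",(325,194),.048);d=tip-tab
yaw=np.arctan2(d[1],d[0]);print(tip,tab,np.hypot(*d[:2]),yaw)
o=tip[:2]-.095*np.array([np.cos(yaw),np.sin(yaw)]);g=tip[:2]-.098*np.array([np.cos(yaw),np.sin(yaw)]);print(o,g)
goto([g[0],g[1],.017],yaw)
E
```

```text
176 311 339
184 310 340
192 310 339
200 310 339
208 310 339
216 310 338
224 309 338
232 309 337
240 309 336
248 309 336
256 309 335
264 308 334
272 0 0
[0.55   0.2551 0.003 ] [0.45   0.2721 0.048 ] 0.10138427415066154 -0.16792197174578277
[0.4563 0.271 ] [0.4534 0.2715]
shift [12.3   0.39  0.3 ] turn [ 0.025  0.    -0.   ]
```

Emit:
apply_moves(
  increments=[
    [0, [4, 0.3, 0.2], [0.02, 0, 0]],
    [0, [8, 0.3, 0.2], [0.02, 0, 0]],
    [0, [11, 0.3, 0.2], [0.02, 0, 0]],
    [0, [12.3, 0.3, 0.2], [0.02, 0, 0]],
    [0, [12.3, 0.3, 0.2], [0.02, 0, 0]],
    [0, [12.3, 0.3, 0.2], [0.02, 0, 0]],
    [0, [12.3, 0.3, 0.2], [0.02, 0, 0]],
    [255, [12.3, 0.3, 0.2], [0.02, 0, 0]],
    [255, [12.3, 0.3, 0.2], [0.02, 0, 0]],
    [255, [12.3, 0.3, 0.2], [0.02, 0, 0]],
    [255, [12.3, 0.3, 0.2], [0.02, 0, 0]],
    [255, [12.3, 0.3, 0.2], [0.02, 0, 0]],
    [255, [12.3, 0.3, 0.2], [0.02, 0, 0]],
    [255, [12.3, 0.3, 0.2], [0.02, 0, 0]],
    [255, [12.3, 0.3, 0.2], [0.02, 0, 0]],
  ],
)

```text
time_s: 3.9
position: [0.4526, 0.27, 0.0167]
ee_rot: [0.058, 0.705, -0.058, 0.705]
contact_force: [0.8, -0.5, -0.7]
finger_gap: -0.0
```

```bash
python3 - <<'E'
from h import *
np.set_printoptions(precision=4,suppress=True)
s=manip.state();print(s["time_s"],s["position"],s["contact_force"],s["finger_gap"],R.from_quat(s["ee_rot"]).as_matrix())
# machine frame estimate: origin (.6227+..), yaw .125
y=.125;o=np.array([.6227,.0371]);u=np.array([np.cos(y),np.sin(y)])
t=o-u*.025; g=t-u*.098;print(g); goto([g[0],g[1],.037],y)
E
```

```text
3.9 [0.4526 0.27   0.0167] [ 0.8392 -0.465  -0.6586] -2.823249806362935e-05 [[-0.0001  0.1641  0.9864]
 [ 0.      0.9864 -0.1641]
 [-1.      0.     -0.0001]]
[0.5007 0.0218]
shift [ -2.03 -23.7    8.81] turn [-0.29 -0.   -0.  ]
```

The gap reads zero, so the fingers closed on nothing. I'll look before doing anything else.

```bash
python3 - <<'E'
from h import *
a=save("wrist","w2");b=manip.grab_frame("side")[180:320,280:460]
b=cv2.resize(b,(514,400));cv2.imwrite("pics/c2.png",np.hstack([a[:,180:460],b])[:,:,::-1])
E
```

```text
(no output)
```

View pics/c2.png

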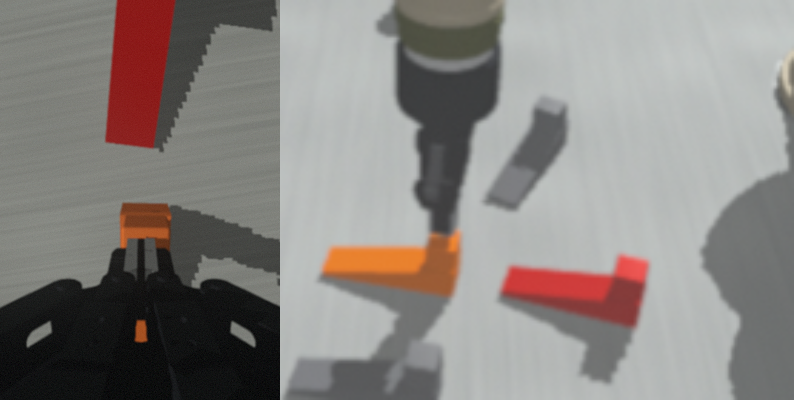

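The fingers are shut beside or above the tab, and the wedge is still flat. I'll project the TCP into the views to see where the fingers are relative to it.

```bash
python3 - <<'E'
from h import *
np.set_printoptions(precision=4,suppress=True)
s=manip.state();P=np.array(s["position"]);print(P)
for c in("wrist","side","top"):
    print(c,proj(c,[P,P+[0,0,.0187],P+[0,0,.035]]))
    print([(round(r["score"],2),np.round(r["xy"]),hit(c,r["xy"],.035)) for r in (manip.grab_frame(c),manip.pinpoint(c,"wedge_tab"))[1][:4]])
b=manip.grab_frame("side")[215:295,300:380];a=manip.grab_frame("wrist")[190:330,250:390]
cv2.imwrite("pics/c3.png",np.hstack([cv2.resize(a,(400,400),interpolation=cv2.INTER_CUBIC),cv2.resize(b,(400,400),interpolation=cv2.INTER_CUBIC)])[:,:,::-1])
E
```

```text
[0.4527 0.27   0.0168]
wrist [[320.4715 230.3118]
 [320.4282 242.0705]
 [320.3824 254.5001]]
[(0.91, array([325., 241.]), array([0.4527, 0.2724, 0.035 ])), (0.6, array([533., 228.]), array([0.4648, 0.3914, 0.035 ]))]
side [[337.1319 272.23  ]
 [337.3053 266.2853]
 [337.4595 260.9867]]
[(0.7, array([400., 276.]), array([0.3125, 0.2938, 0.035 ])), (0.68, array([374., 221.]), array([0.3564, 0.0932, 0.035 ])), (0.65, array([335., 270.]), array([0.4573, 0.2808, 0.035 ])), (0.56, array([327., 309.]), array([0.4732, 0.394 , 0.035 ]))]
top [[218.4133 221.1356]
 [216.7601 220.7314]
 [215.2691 220.3669]]
[(0.97, array([285., 264.]), array([0.3414, 0.0899, 0.035 ])), (0.63, array([204., 277.]), array([0.3066, 0.2979, 0.035 ])), (0.58, array([218., 220.]), array([0.4549, 0.2675, 0.035 ])), (0.37, array([228., 188.]), array([0.5398, 0.243 , 0.035 ]))]
```

View pics/c3.png

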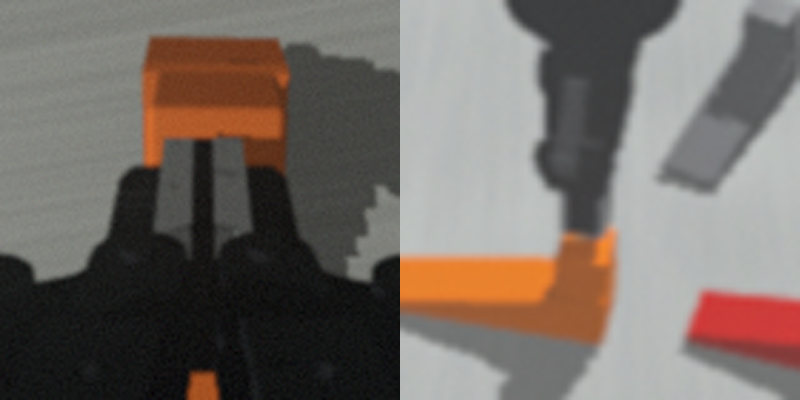

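The fingers seem to overlap the tab with the gap at zero and no force, which is odd. I'll open, then close in stages and watch the gap.

Emit:
apply_moves(
  increments=[
    [0, [0, 0, 0], [0, 0, 0]],
    [0, [0, 0, 0], [0, 0, 0]],
    [0, [0, 0, 0], [0, 0, 0]],
    [0, [0, 0, 0], [0, 0, 0]],
    [0, [0, 0, 0], [0, 0, 0]],
    [0, [0, 0, 0], [0, 0, 0]],
    [0, [0, 0, 0], [0, 0, 0]],
  ],
)

```text
time_s: 5.1
position: [0.4527, 0.27, 0.0168]
ee_rot: [0.058, 0.705, -0.058, 0.705]
contact_force: [0.6, -0.1, 0.1]
finger_gap: 0.0853
```

```bash
python3 - <<'E'
from h import *
np.set_printoptions(precision=4,suppress=True)
s=manip.state();print(s["time_s"],s["position"],s["contact_force"],s["finger_gap"])
b=save("side","s4")[215:295,290:390];a=save("wrist","w4")[120:320,200:440]
cv2.imwrite("pics/c4.png",np.hstack([cv2.resize(a,(430,360),interpolation=cv2.INTER_CUBIC),cv2.resize(b,(370,360),interpolation=cv2.INTER_CUBIC)])[:,:,::-1])
E
```

```text
5.1 [0.4527 0.27   0.0168] [ 0.6404 -0.1483  0.0606] 0.0852520645905201
```

View pics/c4.png

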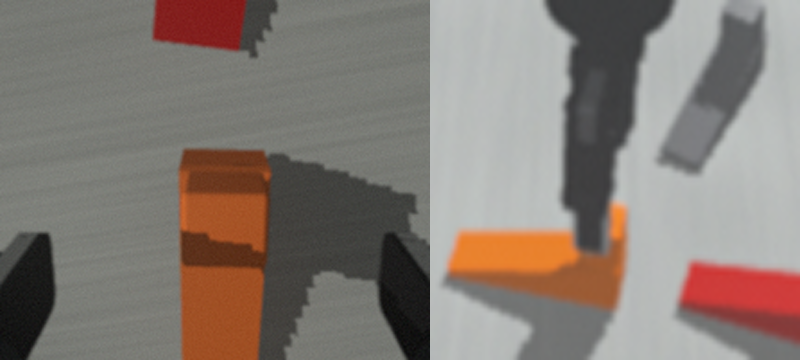

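Emit:
apply_moves(
  increments=[
    [120, [0, 0, 0], [0, 0, 0]],
    [150, [0, 0, 0], [0, 0, 0]],
    [165, [0, 0, 0], [0, 0, 0]],
    [175, [0, 0, 0], [0, 0, 0]],
    [185, [0, 0, 0], [0, 0, 0]],
    [195, [0, 0, 0], [0, 0, 0]],
    [195, [0, 0, 0], [0, 0, 0]],
  ],
)

```text
time_s: 5.9
position: [0.4527, 0.27, 0.0168]
ee_rot: [0.058, 0.705, -0.058, 0.705]
contact_force: [-0.4, 0.1, 0.3]
finger_gap: 0.02
```

```bash
python3 - <<'E'
from h import *
i=save("side","s5"); j=save("wrist","w5")
for n,(r0,r1,c0,c1) in {"w":(160,330,250,390)}.items():
    for a in("w4","w5"):
        im=cv2.imread(f"pics/{a}.png");m=cv2.inRange(cv2.cvtColor(im,cv2.COLOR_BGR2HSV),(5,110,40),(16,255,255))[r0:r1,c0:c1]
        print(a,[(r+r0,np.where(m[r])[0].min()+c0,np.where(m[r])[0].max()+c0) for r in range(40,130,8) if m[r].any()])
print(manip.state()["finger_gap"],manip.state()["effort"])
E
```

```text
w4 [(208, np.int64(302), np.int64(348)), (216, np.int64(300), np.int64(351)), (224, np.int64(300), np.int64(350)), (232, np.int64(300), np.int64(350)), (240, np.int64(300), np.int64(349)), (248, np.int64(300), np.int64(349)), (256, np.int64(301), np.int64(349)), (264, np.int64(301), np.int64(348)), (272, np.int64(301), np.int64(347)), (280, np.int64(301), np.int64(346)), (288, np.int64(301), np.int64(346))]
w5 [(208, np.int64(302), np.int64(348)), (216, np.int64(300), np.int64(351)), (224, np.int64(300), np.int64(350)), (232, np.int64(300), np.int64(350)), (240, np.int64(300), np.int64(342)), (248, np.int64(300), np.int64(341)), (256, np.int64(300), np.int64(341)), (264, np.int64(300), np.int64(341)), (272, np.int64(300), np.int64(341)), (280, np.int64(300), np.int64(341)), (288, np.int64(301), np.int64(342))]
0.020074130089949477 [ 2.29758552e-03 -4.51327586e+01  2.52239728e+01  3.28179285e-04
  8.83877829e-05  7.46754925e-07]
```

The gap reads 20 mm against a 26 mm tab, with no force, so the fingers pass through it. I'll open and push the wedge gently sideways with one finger to test whether it is solid to the fingers at all.

Emit:
apply_moves(
  increments=[
    [0, [0, 0, 0], [0, 0, 0]],
    [0, [0, 0, 0], [0, 0, 0]],
    [0, [0, 0, 0], [0, 0, 0]],
    [0, [0, 0, 0], [0, 0, 0]],
    [0, [0, -1, 0], [0, 0, 0]],
    [0, [0, -2, 0], [0, 0, 0]],
    [0, [0, -2.5, 0], [0, 0, 0]],
    [0, [0, -3, 0], [0, 0, 0]],
    [0, [0, -3.3, 0], [0, 0, 0]],
    [0, [0, -3.6, 0], [0, 0, 0]],
    [0, [0, -3.8, 0], [0, 0, 0]],
    [0, [0, -4, 0], [0, 0, 0]],
  ],
)

```text
time_s: 7.2
position: [0.4462, 0.2305, 0.0168]
ee_rot: [0.058, 0.705, -0.058, 0.705]
contact_force: [-0.3, -0.0, -0.0]
finger_gap: 0.0856
```

```bash
python3 - <<'E'
from h import *
np.set_printoptions(precision=4,suppress=True)
s=manip.state();print(s["position"],s["contact_force"],s["finger_gap"])
i=manip.camera_info("wrist");a=save("wrist","w6")
P=s["position"];print(proj("wrist",[np.array(P)]))
im=a[:,:,::-1].copy();m=cv2.inRange(cv2.cvtColor(im,cv2.COLOR_BGR2HSV),(5,110,40),(16,255,255))
for r in range(200,300,16):
    x=np.where(m[r])[0]; print(r,x.min() if len(x) else 0,x.max() if len(x) else 0)
r=204;x=np.where(m[214])[0]
if len(x): print(hit("wrist",((x.min()+x.max())/2,214),.048,i))
manip.grab_frame("top");print([(round(r["score"],2),hit("top",r["xy"],.035)) for r in manip.pinpoint("top","wedge_tab")])
cv2.imwrite("pics/c6.png",im[120:330,150:600])
E
```

```text
[0.4462 0.2305 0.0168] [-0.2776 -0.0028 -0.0153] 0.0855772270858108
[[320.8622 230.4191]]
200 0 0
216 362 419
232 361 426
248 360 424
264 359 413
280 358 407
296 357 404
[0.4317 0.2688 0.048 ]
[(0.76, array([0.3463, 0.0861, 0.035 ])), (0.47, array([0.3067, 0.2917, 0.035 ]))]
```

View pics/c6.png

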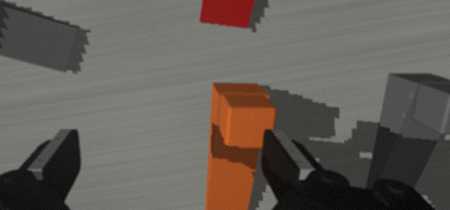

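The view alone can't settle whether the wedge moved. I'll fit its 3-D outline to the orange mask before and after.

```bash
cat >> h.py <<'E'
def hulls(x,y,yaw):
    c,s=np.cos(yaw),np.sin(yaw);w=.015;t=.013
    body=[(a,b,z) for b in(-w,w) for a,z in((-.015,0),(-.015,.027),(.095,0),(.095,.005))]
    tab=[(a,b,z) for b in(-t,t) for a in(-.015,.009) for z in(.02,.048)]
    return [np.array([(x+a*c-b*s,y+a*s+b*c,z) for a,b,z in P]) for P in(body,tab)]
def fit(cam,img,x0,info=None,valid=None):
    from scipy.optimize import minimize
    info=info or manip.camera_info(cam)
    m=cv2.inRange(cv2.cvtColor(img,cv2.COLOR_BGR2HSV),(5,110,40),(16,255,255))>0
    v=np.ones(m.shape,bool) if valid is None else valid
    def cost(p):
        r=np.zeros((1600,2560),np.uint8)
        for P in hulls(*p):
            q=proj(cam,P,info); cv2.fillConvexPoly(r,cv2.convexHull(((q+.5)*4).astype(np.int32)),1)
        r=cv2.resize(r.astype(np.float32),(640,400),interpolation=cv2.INTER_AREA)
        near=cv2.dilate(r,np.ones((41,41)))>0
        return np.abs(r-m)[v&near].sum()
    sim=np.array([x0]+[np.add(x0,d) for d in((.008,0,0),(0,.008,0),(0,0,.1))])
    o=minimize(cost,x0,method="Nelder-Mead",options=dict(initial_simplex=sim,xatol=1e-4,fatol=.5))
    return o.x,o.fun
E
python3 - <<'E'
from h import *
np.set_printoptions(precision=4,suppress=True)
print("top0",fit("top",cv2.imread("pics/top0.png"),[.456,.271,-.16]))
print("side0",fit("side",cv2.imread("pics/side0.png"),[.456,.271,-.16]))
i=manip.camera_info("wrist");M=cv2.Rodrigues(np.array(i["rvec"]))[0]
d=np.array([.4527,.27,.0168])-manip.state()["position"]
i4=dict(i);i4["tvec"]=np.array(i["tvec"]).ravel()-M@d
v=np.ones((400,640),bool);v[290:]=0
print("w4",fit("wrist",cv2.imread("pics/w4.png"),[.456,.271,-.16],i4,v))
v6=v.copy();v6[245:,410:]=0
print("w6",fit("wrist",cv2.imread("pics/w6.png"),[.456,.271,-.16],i,v6))
E
```

```text
top0 (array([ 0.4545,  0.2716, -0.1796]), np.float64(28.75))
side0 (array([ 0.4583,  0.2708, -0.1784]), np.float64(47.5625))
w4 (array([ 0.4554,  0.2719, -0.1731]), np.float64(83.25))
w6 (array([ 0.4551,  0.2719, -0.1767]), np.float64(83.3125))
```

The fit says the wedge hasn't moved (within 0.5 mm), although the finger overlapped it by over 10 mm. One more test: push with shut fingers from the side. I'll also check that the arm registers touching the worktop.

Emit:
apply_moves(
  increments=[
    [255, [0, 0, 0], [0, 0, 0]],
    [255, [0, 0, 0], [0, 0, 0]],
    [255, [0, 0, 0], [0, 0, 0]],
    [255, [0, 0, 0], [0, 0, 0]],
    [255, [0, 0, 0], [0, 0, 0]],
    [255, [0, 0, 0], [0, 0, 0]],
    [255, [0, 0, 0], [0, 0, 0]],
    [255, [0.7, 0.6, 0], [0, 0, 0]],
    [255, [0.7, 1.2, 0], [0, 0, 0]],
    [255, [0.7, 1.6, 0], [0, 0, 0]],
    [255, [0.7, 2, 0], [0, 0, 0]],
    [255, [0.7, 2.4, 0], [0, 0, 0]],
    [255, [0.7, 2.4, 0], [0, 0, 0]],
  ],
)

```text
time_s: 8.65
position: [0.4502, 0.2548, 0.0099]
ee_rot: [0.058, 0.705, -0.058, 0.705]
contact_force: [0.1, -1.2, -0.0]
finger_gap: 0.0002
```

```bash
python3 - <<'E'
from h import *
np.set_printoptions(precision=4,suppress=True)
s=manip.state();print(s["time_s"],s["position"],s["contact_force"],s["finger_gap"])
print("top",fit("top",save("top","t7")[:,:,::-1].copy(),[.456,.272,-.17]))
print("side",fit("side",save("side","s7")[:,:,::-1].copy(),[.456,.272,-.17]))
E
```

```text
8.65 [0.4502 0.2548 0.0099] [ 0.1208 -1.2414 -0.0473] 0.00019785360022715813
top (array([ 0.4607,  0.2691, -0.155 ]), np.float64(250.625))
side (array([ 0.4581,  0.2713, -0.1892]), np.float64(51.25))
```

Emit:
apply_moves(
  increments=[
    [255, [0, -2.4, 0], [0, 0, 0]],
    [255, [0.5, -2.4, 0], [0, 0, 0]],
    [255, [0.9, -2.4, 0], [0, 0, 0]],
    [255, [1.05, -2.4, 0], [0, 0, 0]],
    [255, [1.1, -2.4, 0], [0, 0, 0]],
    [255, [1.1, -2.4, 0], [0, 0, 0]],
  ],
)

```text
time_s: 9.35
position: [0.4462, 0.2309, -0.0013]
ee_rot: [0.058, 0.705, -0.058, 0.705]
contact_force: [-0.6, 0.2, 0.2]
finger_gap: 0.0002
```

```bash
python3 - <<'E'
from h import *
np.set_printoptions(precision=4,suppress=True)
s=manip.state();print({k:np.round(v,3) for k,v in s.items()})
print(fit("side",save("side","s8")[:,:,::-1].copy(),[.456,.272,-.17]))
i=manip.camera_info("wrist");im=save("wrist","w8")[:,:,::-1].copy()
v=np.ones((400,640),bool);v[285:]=0
print(fit("wrist",im,[.456,.272,-.17],i,v))
cv2.imwrite("pics/c8.png",np.hstack([im[120:400,180:500],cv2.resize(cv2.imread("pics/s8.png")[205:295,290:390],(311,280),interpolation=cv2.INTER_CUBIC)]))
print([x for x in dir(manip) if x[0]!="_"])
E
```

```text
{'time_s': np.float64(9.35), 'q': array([ 0.318,  0.324, -0.454,  0.793,  0.   ,  0.482]), 'joint_velocities': array([-0.001, -0.003,  0.003,  0.   , -0.001, -0.   ]), 'effort': array([ -0.052, -42.813,  24.049,  -0.022,  -0.001,   0.002]), 'position': array([ 0.446,  0.231, -0.001]), 'ee_rot': array([ 0.058,  0.705, -0.058,  0.705]), 'contact_force': array([-0.619,  0.21 ,  0.194]), 'wrist_torque': array([0.   , 0.012, 0.06 ]), 'finger_gap': np.float64(0.0)}
(array([ 0.4581,  0.2715, -0.1917]), np.float64(54.8125))
(array([ 0.4549,  0.2715, -0.1638]), np.float64(256.5))
['PlanningError', 'camera_info', 'close_job', 'find_in', 'grab_frame', 'grip_depth', 'pinpoint', 'silhouettes', 'state']
```

View pics/c8.png

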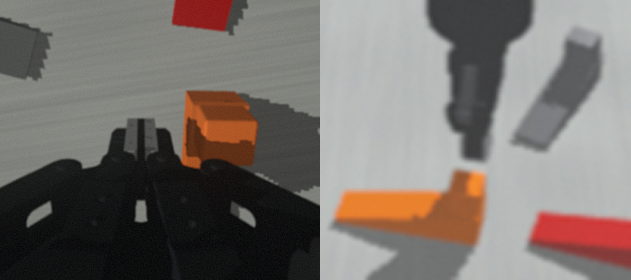

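This explains it. In the side view, the shut fingertips end clearly above the worktop at about (340,256), though the reported TCP z is −1 mm. In the wrist view they end at about row 238, where the TCP projects to row 230. The real fingertips must sit higher than the reported TCP, so the earlier grasps closed above or at the very top of the tab. I'll triangulate the offset.

```bash
python3 - <<'E'
from h import *
np.set_printoptions(precision=4,suppress=True)
s=manip.state();P=np.array(s["position"]);M=R.from_quat(s["ee_rot"]).as_matrix()
print("TCP",proj("side",P),proj("wrist",P))
for back in(0,.01,.02,.03,.04,.05):
  for dz in(-.011,0,.011):
    X=P+M@[-back,0,dz];print(back,dz,proj("side",X)[0],proj("wrist",X)[0])
im=cv2.imread("pics/s8.png")[235:275,325:350].max(2);print(im[8:36:1,8:22])
w=cv2.imread("pics/w8.png").max(2);print(w[226:262:2,300:342:2])
E
```

```text
TCP [[339.7916 266.2567]] [[320.4673 230.2475]]
0 -0.011 [344.2746 266.9026] [320.4565 213.4156]
0 0 [339.7916 266.2567] [320.4673 230.2475]
0 0.011 [335.3261 265.6127] [320.4778 246.5489]
0.01 -0.011 [344.4065 263.8452] [320.4319 218.608 ]
0.01 0 [339.8963 263.2014] [320.4437 236.2439]
0.01 0.011 [335.4038 262.5596] [320.4552 253.2898]
0.02 -0.011 [344.5399 260.7504] [320.4046 224.3918]
0.02 0 [340.0022 260.109 ] [320.4175 242.9091]
0.02 0.011 [335.4825 259.4695] [320.4301 260.7662]
0.03 -0.011 [344.6748 257.6178] [320.374  230.8734]
0.03 0 [340.1093 256.9787] [320.3883 250.3603]
0.03 0.011 [335.562  256.3416] [320.4021 269.1042]
0.04 -0.011 [344.8113 254.4466] [320.3394 238.186 ]
0.04 0 [340.2176 253.81  ] [320.3553 258.7438]
0.04 0.011 [335.6424 253.1754] [320.3707 278.4594]
0.05 -0.011 [344.9492 251.2361] [320.3001 246.4991]
0.05 0 [340.3271 250.6021] [320.318  268.2441]
0.05 0.011 [335.7237 249.9702] [320.3353 289.0271]
[[ 67  76  80  80  78  73  66  65  64  64  65  78 126 173]
 [ 64  69  72  77  75  72  66  65  64  65  66  86 136 181]
 [ 67  64  65  67  69  66  65  64  65  64  
[... 2394 characters left out ...]
8 108  88  81  78  88  76  36  27  25  52  82  84  83  83  90
  122 132 131]
 [ 70  67  72  78  80  83  84  84  79  36  29  29  59  80  85  77  86  85
   71  68  69]
 [ 32  29  31  66  86  86  87  87  77  36  30  30  53  87  83  85  84  83
   48  25  24]
 [ 30  31  33  74  85  86  83  86  74  32  26  25  51  80  83  83  84  85
   55  22  25]
 [ 29  30  34  75  85  83  85  85  78  34  27  27  46  79  80  82  85  85
   54  28  33]
 [ 36  31  42  77  82  84  83  85  72  30  31  22  45  72  74  81  81  85
   64  31  26]
 [ 33  32  46  81  84  82  84  81  75  29  27  25  49  80  74  73  78  85
   70  32  27]
 [ 27  34  49  82  84  81  81  83  74  30  29  23  45  83  85  80  81  79
   76  30  22]]
```

Both cameras put the real fingertips about 35 mm (33–38 mm) behind the reported TCP, along the fingers. That's a discrepancy in the reported tool frame, so I'll command about 35 mm lower than it implies.

```bash
python3 - <<'E'
from h import *
y=-.177;o=np.array([.4555,.2715]);u=np.array([np.cos(y),np.sin(y)])
g=o-.003*u;goto([*g,.06],y);goto([*g,-.017],y)
E
```

```text
shift [-6.11  4.17 -0.05] turn [ 0.013  0.    -0.   ]
shift [ 1.59  4.16 -0.05] turn [ 0.013  0.    -0.   ]
```

Emit:
apply_moves(
  increments=[
    [255, [-4, 0, 0], [0, 0, 0]],
    [255, [-6, 0, 0], [0, 0, 0]],
    [0, [-6, 2, 0], [0.013, 0, 0]],
    [0, [-6, 4.2, 0], [0.013, 0, 0]],
    [0, [-6, 4.2, 0], [0.013, 0, 0]],
    [0, [-6, 4.2, 0], [0.013, 0, 0]],
    [0, [-6, 4.2, 0], [0.013, 0, 0]],
    [0, [-6, 4.2, 0], [0.013, 0, 0]],
    [0, [-3, 4.2, 0], [0.013, 0, 0]],
    [0, [0, 4.2, 0], [0.013, 0, 0]],
    [0, [1.6, 4.2, 0], [0.013, 0, 0]],
    [0, [1.6, 4.2, 0], [0.013, 0, 0]],
    [255, [1.6, 4.2, 0], [0.013, 0, 0]],
    [255, [1.6, 4.2, 0], [0.013, 0, 0]],
    [255, [1.6, 4.2, 0], [0.013, 0, 0]],
    [255, [1.6, 4.2, 0], [0.013, 0, 0]],
    [255, [1.6, 4.2, 0], [0.013, 0, 0]],
    [255, [1.6, 4.2, 0], [0.013, 0, 0]],
  ],
)

```text
time_s: 11.25
position: [0.454, 0.2724, -0.0158]
ee_rot: [0.063, 0.704, -0.062, 0.705]
contact_force: [-0.8, -0.6, 5.2]
finger_gap: 0.027
```

The tab is gripped: the gap is 27 mm against a nominal 26. Next I'll lift and carry it to in front of the plate.

```bash
python3 - <<'E'
from h import *
y=.122;o=np.array([.6235,.0385]);u=np.array([np.cos(y),np.sin(y)])
g=o-u*(.030+.097);print(g);goto([*g,.015],y)
E
```

```text
[0.49744396 0.02304441]
shift [ -3.09 -23.77   8.69] turn [-0.3    0.002 -0.001]
```

Emit:
apply_moves(
  increments=[
    [255, [-1.5, 0, 0], [0, 0, 0]],
    [255, [-3, 0, 0], [0, 0, 0]],
    [255, [-3, -3, 1], [-0.05, 0, 0]],
    [255, [-3, -6, 2], [-0.1, 0, 0]],
    [255, [-3, -9, 3], [-0.15, 0, 0]],
    [255, [-3, -12, 4], [-0.2, 0, 0]],
    [255, [-3, -15, 5], [-0.25, 0, 0]],
    [255, [-3, -18, 6], [-0.3, 0, 0]],
    [255, [-3, -21, 7], [-0.3, 0, 0]],
    [255, [-3, -23.8, 8.7], [-0.3, 0, 0]],
    [255, [-3, -23.8, 8.7], [-0.3, 0, 0]],
    [255, [-3, -23.8, 8.7], [-0.3, 0, 0]],
    [255, [-3, -23.8, 8.7], [-0.3, 0, 0]],
    [255, [-3, -23.8, 8.7], [-0.3, 0, 0]],
  ],
)

```text
time_s: 12.65
position: [0.496, 0.0233, 0.0128]
ee_rot: [-0.044, 0.706, 0.044, 0.706]
contact_force: [0.0, 0.9, -0.5]
finger_gap: 0.0265
```

```bash
python3 - <<'E'
from h import *
np.set_printoptions(precision=4,suppress=True)
s=manip.state();print(s["time_s"],s["position"],s["contact_force"],s["finger_gap"])
a=save("top","t9");b=save("side","s9")
cv2.imwrite("pics/c9.png",np.vstack([cv2.resize(a[130:255,225:385],(640,500)),])[:,:,::-1])
c=np.hstack([cv2.resize(a[135:235,250:360],(440,400),interpolation=cv2.INTER_CUBIC),cv2.resize(b[180:270,255:345],(360,360),interpolation=cv2.INTER_CUBIC)[:, :] if 0 else cv2.resize(b[180:280,255:345],(360,400),interpolation=cv2.INTER_CUBIC)])
cv2.imwrite("pics/c9.png",c[:,:,::-1])
E
```

```text
12.65 [0.496  0.0233 0.0128] [ 0.0343  0.8665 -0.4683] 0.026473867016654086
```

View pics/c9.png

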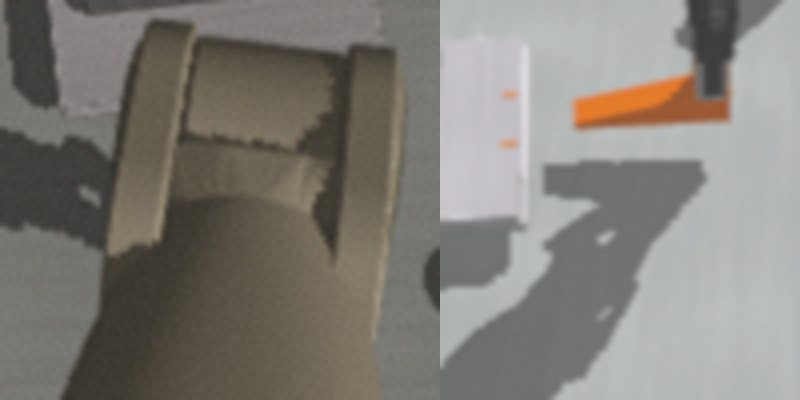

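Side view: the wedge is held level, about 30 mm short of the edge, and roughly centred between the marks at (272.5,204) and (272,216). Now I'll set it down.

Emit:
apply_moves(
  increments=[
    [255, [1.5, 0, 0], [0, 0, 0]],
    [255, [2.5, 0, 0], [0, 0, 0]],
    [255, [2.75, 0, 0], [0, 0, 0]],
    [255, [2.75, 0, 0], [0, 0, 0]],
    [255, [2.75, 0, 0], [0, 0, 0]],
    [255, [2.75, 0, 0], [0, 0, 0]],
  ],
)

```text
time_s: 13.35
position: [0.4969, 0.0223, -0.0144]
ee_rot: [-0.043, 0.706, 0.043, 0.706]
contact_force: [0.0, 0.7, -0.8]
finger_gap: 0.0265
```

```bash
python3 - <<'E'
from h import *
np.set_printoptions(precision=4,suppress=True)
s=manip.state();P=np.array(s["position"]);print(s["time_s"],P,s["contact_force"],s["wrist_torque"])
im=save("side","s10")[:,:,::-1].copy()
v=np.zeros((400,640),bool);v[150:300,275:425]=1
# mask out gripper: exclude region above tab
hs=cv2.cvtColor(im,cv2.COLOR_BGR2HSV)
dark=hs[:,:,2]<100;v&=~cv2.dilate((dark&(hs[:,:,1]<90)).astype(np.uint8),np.ones((3,3))).astype(bool)
x=fit("side",im,[P[0]+.003,P[1],.122],valid=v);print("wedge",x)
p=x[0];print("tip",p[:2]+.095*np.array([np.cos(p[2]),np.sin(p[2])]))
m=cv2.inRange(hs,(4,60,60),(22,255,255))[195:225,262:285]
n,l,st,ce=cv2.connectedComponentsWithStats(m)
for i in range(1,n):
    c=ce[i]+[262,195];print(st[i,4],c,hit("side",c,.026),hit("side",c,.032))
print("top marks", hit("top",(293.6,154.8),.026),hit("top",(316.25,152),.026),hit("top",(293.6,154.8),.032))
i=manip.camera_info("wrist");save("wrist","w10")
print([(r["score"],hit("wrist",r["xy"],0,i)) for q in("wedge_tip",) for r in manip.pinpoint("wrist",q)])
E
```

```text
13.35 [ 0.4969  0.0223 -0.0144] [ 0.0066  0.7281 -0.8175] [0.0528 0.0259 0.0035]
wedge (array([0.5005, 0.0209, 0.1261]), np.float64(37.9375))
tip [0.5948 0.0329]
3 [272. 203.] [0.6437 0.0053 0.026 ] [0.6419 0.0141 0.032 ]
7 [271.7143 215.4286] [0.6353 0.0662 0.026 ] [0.6336 0.0744 0.032 ]
top marks [0.6324 0.0723 0.026 ] [0.6409 0.0114 0.026 ] [0.631  0.0721 0.032 ]
[(0.68, array([0.4001, 0.1727, 0.    ]))]
```

Emit:
apply_moves(
  increments=[
    [255, [0.05, 0.3, 0.3], [0, 0, 0]],
    [255, [0.1, 0.3, 0.6], [0, 0, 0]],
    [255, [0.1, 0.3, 0.6], [0, 0, 0]],
    [255, [0.1, 0.3, 0.6], [0, 0, 0]],
  ],
)

```text
time_s: 13.9
position: [0.5024, 0.0261, -0.0157]
ee_rot: [-0.043, 0.706, 0.043, 0.706]
contact_force: [1.3, -0.2, -0.8]
finger_gap: 0.0268
```

Emit:
apply_moves(
  increments=[
    [255, [0.03, 0, 0], [0, 0, 0]],
    [255, [0.05, 0, 0], [0, 0, 0]],
    [255, [0.05, 0, 0], [0, 0, 0]],
  ],
)

```text
time_s: 14.2
position: [0.5024, 0.0261, -0.0158]
ee_rot: [-0.043, 0.706, 0.043, 0.706]
contact_force: [-0.3, 0.4, 4.7]
finger_gap: 0.0271
```

Emit:
apply_moves(
  increments=[
    [255, [0.03, 0, 0], [0, 0, 0]],
    [255, [0.05, 0, 0], [0, 0, 0]],
    [255, [0.05, 0, 0], [0, 0, 0]],
  ],
)

```text
time_s: 14.5
position: [0.5024, 0.0261, -0.0158]
ee_rot: [-0.043, 0.705, 0.043, 0.706]
contact_force: [-2.0, 0.4, 10.1]
finger_gap: 0.0265
```

Emit:
apply_moves(
  increments=[
    [255, [-0.09, 0, 0], [0, 0, 0]],
    [255, [-0.09, 0, 0.5], [0, 0, 0]],
    [255, [-0.09, 0, 1], [0, 0, 0]],
    [255, [-0.09, 0, 1.5], [0, 0, 0]],
    [255, [-0.09, 0, 2], [0, 0, 0]],
    [255, [-0.09, 0, 2.5], [0, 0, 0]],
    [255, [-0.09, 0, 3], [0, 0, 0]],
    [255, [-0.09, 0, 3.5], [0, 0, 0]],
    [255, [-0.09, 0, 3.8], [0, 0, 0]],
    [255, [-0.09, 0, 3.8], [0, 0, 0]],
  ],
)

```text
time_s: 15.5
position: [0.5403, 0.0306, -0.0158]
ee_rot: [-0.043, 0.706, 0.043, 0.706]
contact_force: [-1.4, 0.0, 4.0]
finger_gap: 0.0268
```

```bash
python3 - <<'E'
from h import *
np.set_printoptions(precision=4,suppress=True)
s=manip.state();M=R.from_quat(s["ee_rot"]).as_matrix();print(s["time_s"],s["position"],s["contact_force"],M.T@s["contact_force"],M[:,2])
b=save("side","s11");cv2.imwrite("pics/c11.png",cv2.resize(b[180:270,240:360],(800,600),interpolation=cv2.INTER_CUBIC)[:,:,::-1])
E
```

```text
15.5 [ 0.5403  0.0306 -0.0158] [-1.4015  0.0185  3.9837] [-3.984   0.1885 -1.3882] [0.9926 0.1218 0.0001]
```

View pics/c11.png

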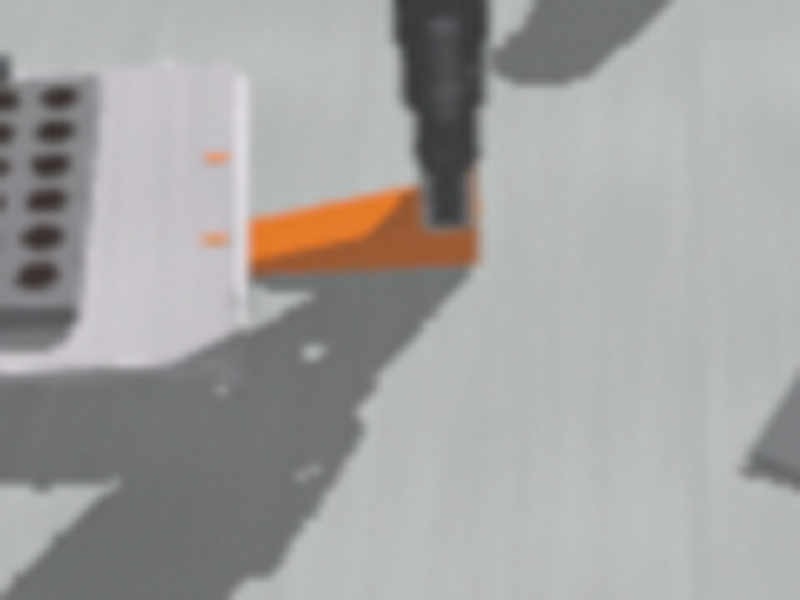

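The tip is about 14 mm under the edge, squarely between the marks. Now I'll creep in and watch the level force.

Emit:
apply_moves(
  increments=[
    [255, [-0.05, 0, 0.2], [0, 0, 0]],
    [255, [-0.05, 0, 0.4], [0, 0, 0]],
    [255, [-0.05, 0, 0.6], [0, 0, 0]],
    [255, [-0.05, 0, 0.7], [0, 0, 0]],
    [255, [-0.05, 0, 0.7], [0, 0, 0]],
  ],
)

```text
time_s: 16.05
position: [0.547, 0.0316, -0.0155]
ee_rot: [-0.043, 0.706, 0.043, 0.706]
contact_force: [-0.1, 0.4, -1.6]
finger_gap: 0.0267
```

Emit:
apply_moves(
  increments=[
    [255, [0, 0, 0.15], [0, 0, 0]],
    [255, [0, 0, 0.3], [0, 0, 0]],
    [255, [0, 0, 0.3], [0, 0, 0]],
  ],
)

```text
time_s: 16.35
position: [0.5501, 0.0319, -0.0153]
ee_rot: [-0.043, 0.706, 0.043, 0.706]
contact_force: [-0.5, -0.7, -0.7]
finger_gap: 0.027
```

Emit:
apply_moves(
  increments=[
    [255, [0.03, 0, 0.15], [0, 0, 0]],
    [255, [0.03, 0, 0.3], [0, 0, 0]],
    [255, [0.03, 0, 0.3], [0, 0, 0]],
  ],
)

```text
time_s: 16.65
position: [0.5531, 0.0323, -0.0156]
ee_rot: [-0.043, 0.706, 0.043, 0.706]
contact_force: [-1.1, 0.1, -1.0]
finger_gap: 0.0265
```

Emit:
apply_moves(
  increments=[
    [255, [0, 0, 0.15], [0, 0, 0]],
    [255, [0, 0, 0.3], [0, 0, 0]],
    [255, [0, 0, 0.3], [0, 0, 0]],
  ],
)

```text
time_s: 16.95
position: [0.5561, 0.0326, -0.0156]
ee_rot: [-0.043, 0.706, 0.043, 0.706]
contact_force: [0.4, 0.8, 0.3]
finger_gap: 0.0266
```

Tip is about 30 mm in and there's no contact yet.

Emit:
apply_moves(
  increments=[
    [255, [0, 0, 0.15], [0, 0, 0]],
    [255, [0, 0, 0.3], [0, 0, 0]],
    [255, [0, 0, 0.3], [0, 0, 0]],
  ],
)

```text
time_s: 17.25
position: [0.5591, 0.033, -0.0156]
ee_rot: [-0.043, 0.706, 0.043, 0.706]
contact_force: [0.4, 0.6, -0.7]
finger_gap: 0.0263
```

Emit:
apply_moves(
  increments=[
    [255, [0, 0, 0.15], [0, 0, 0]],
    [255, [0, 0, 0.3], [0, 0, 0]],
    [255, [0, 0, 0.3], [0, 0, 0]],
  ],
)

```text
time_s: 17.55
position: [0.562, 0.0334, -0.0156]
ee_rot: [-0.043, 0.706, 0.043, 0.706]
contact_force: [-0.1, -0.1, -0.7]
finger_gap: 0.0272
```

I need each reading before the next step from here, so I'll make one call at a time.

Emit:
apply_moves(
  increments=[
    [255, [0, 0, 0.15], [0, 0, 0]],
    [255, [0, 0, 0.3], [0, 0, 0]],
    [255, [0, 0, 0.3], [0, 0, 0]],
  ],
)

```text
time_s: 17.85
position: [0.565, 0.0337, -0.0156]
ee_rot: [-0.043, 0.706, 0.043, 0.706]
contact_force: [-0.2, 0.6, -0.0]
finger_gap: 0.0267
```

Emit:
apply_moves(
  increments=[
    [255, [0, 0, 0.15], [0, 0, 0]],
    [255, [0, 0, 0.3], [0, 0, 0]],
    [255, [0, 0, 0.3], [0, 0, 0]],
  ],
)

```text
time_s: 18.15
position: [0.568, 0.0341, -0.0156]
ee_rot: [-0.043, 0.706, 0.043, 0.706]
contact_force: [-0.3, -0.5, -0.0]
finger_gap: 0.0266
```

Emit:
apply_moves(
  increments=[
    [255, [0, 0, 0.15], [0, 0, 0]],
    [255, [0, 0, 0.3], [0, 0, 0]],
    [255, [0, 0, 0.3], [0, 0, 0]],
  ],
)

```text
time_s: 18.45
position: [0.5709, 0.0345, -0.0156]
ee_rot: [-0.043, 0.706, 0.043, 0.706]
contact_force: [0.2, -0.9, -1.1]
finger_gap: 0.0266
```

Emit:
apply_moves(
  increments=[
    [255, [0, 0, 0.15], [0, 0, 0]],
    [255, [0, 0, 0.3], [0, 0, 0]],
    [255, [0, 0, 0.3], [0, 0, 0]],
  ],
)

```text
time_s: 18.75
position: [0.5739, 0.0348, -0.0156]
ee_rot: [-0.043, 0.706, 0.043, 0.706]
contact_force: [-0.1, 0.7, -0.6]
finger_gap: 0.0266
```

Emit:
apply_moves(
  increments=[
    [255, [0, 0, 0.15], [0, 0, 0]],
    [255, [0, 0, 0.3], [0, 0, 0]],
    [255, [0, 0, 0.3], [0, 0, 0]],
  ],
)

```text
time_s: 19.05
position: [0.5763, 0.0352, -0.0157]
ee_rot: [-0.043, 0.706, 0.043, 0.706]
contact_force: [-0.9, -0.9, 0.3]
finger_gap: 0.0266
```

Emit:
apply_moves(
  increments=[
    [255, [0, 0, 0.1], [0, 0, 0]],
    [255, [0, 0, 0.15], [0, 0, 0]],
    [255, [0, 0, 0.15], [0, 0, 0]],
  ],
)

```text
time_s: 19.35
position: [0.5767, 0.0353, -0.0157]
ee_rot: [-0.043, 0.707, 0.043, 0.705]
contact_force: [-5.3, -1.0, 3.4]
finger_gap: 0.0267
```

Contact at about 5 N. Pushing on in 1 mm commands.

Emit:
apply_moves(
  increments=[
    [255, [-0.01, 0, 0.05], [0, 0, 0]],
    [255, [-0.02, 0, 0.1], [0, 0, 0]],
    [255, [-0.02, 0, 0.1], [0, 0, 0]],
    [255, [-0.02, 0, 0.1], [0, 0, 0]],
  ],
)

```text
time_s: 19.75
position: [0.577, 0.0353, -0.0158]
ee_rot: [-0.043, 0.707, 0.043, 0.705]
contact_force: [-6.4, -1.0, 3.0]
finger_gap: 0.0262
```

Emit:
apply_moves(
  increments=[
    [255, [0, 0, 0.05], [0, 0, 0]],
    [255, [0, 0, 0.1], [0, 0, 0]],
    [255, [0, 0, 0.1], [0, 0, 0]],
    [255, [0, 0, 0.1], [0, 0, 0]],
  ],
)

```text
time_s: 20.15
position: [0.5772, 0.0354, -0.0158]
ee_rot: [-0.043, 0.707, 0.043, 0.704]
contact_force: [-7.6, -2.5, 4.7]
finger_gap: 0.0269
```

Emit:
apply_moves(
  increments=[
    [255, [-0.02, 0, 0.05], [0, 0, 0]],
    [255, [-0.03, 0, 0.1], [0, 0, 0]],
    [255, [-0.03, 0, 0.1], [0, 0, 0]],
    [255, [-0.03, 0, 0.1], [0, 0, 0]],
  ],
)

```text
time_s: 20.55
position: [0.5775, 0.0355, -0.0158]
ee_rot: [-0.043, 0.708, 0.043, 0.704]
contact_force: [-8.3, -1.4, 4.3]
finger_gap: 0.0267
```

Emit:
apply_moves(
  increments=[
    [255, [-0.01, 0, 0.08], [0, 0, 0]],
    [255, [-0.02, 0, 0.15], [0, 0, 0]],
    [255, [-0.02, 0, 0.15], [0, 0, 0]],
    [255, [-0.02, 0, 0.15], [0, 0, 0]],
  ],
)

```text
time_s: 20.95
position: [0.5779, 0.0356, -0.0158]
ee_rot: [-0.043, 0.709, 0.043, 0.703]
contact_force: [-10.9, -1.9, 6.2]
finger_gap: 0.0268
```

Level push is now 10.9 N. Allowing for the 6 N press, the lip load should be about 9–12 N. Next I'll unload the arm before opening.

Emit:
apply_moves(
  increments=[
    [255, [-0.02, 0, -0.1], [0, 0, 0]],
    [255, [-0.05, 0, -0.2], [0, 0, 0]],
    [255, [-0.07, 0, -0.3], [0, 0, 0]],
    [255, [-0.07, 0, -0.3], [0, 0, 0]],
  ],
)

```text
time_s: 21.35
position: [0.5781, 0.0356, -0.0152]
ee_rot: [-0.043, 0.707, 0.043, 0.705]
contact_force: [-4.1, -0.2, -5.5]
finger_gap: 0.0265
```

Emit:
apply_moves(
  increments=[
    [255, [0.03, 0, -0.08], [0, 0, 0]],
    [255, [0.05, 0, -0.15], [0, 0, 0]],
    [255, [0.05, 0, -0.15], [0, 0, 0]],
    [255, [0.05, 0, -0.15], [0, 0, 0]],
  ],
)

```text
time_s: 21.75
position: [0.5782, 0.0356, -0.0148]
ee_rot: [-0.043, 0.706, 0.043, 0.706]
contact_force: [-1.8, 0.1, -7.0]
finger_gap: 0.0264
```

Emit:
apply_moves(
  increments=[
    [255, [0.03, 0, 0], [0, 0, 0]],
    [255, [0.07, 0, 0], [0, 0, 0]],
    [255, [0.07, 0, 0], [0, 0, 0]],
    [255, [0.07, 0, 0], [0, 0, 0]],
  ],
)

```text
time_s: 22.15
position: [0.5781, 0.0355, -0.0152]
ee_rot: [-0.043, 0.706, 0.043, 0.706]
contact_force: [-2.5, 0.7, -4.5]
finger_gap: 0.0267
```

Emit:
apply_moves(
  increments=[
    [255, [0.04, 0, 0], [0, 0, 0]],
    [255, [0.08, 0, 0], [0, 0, 0]],
    [255, [0.08, 0, 0], [0, 0, 0]],
    [255, [0.08, 0, 0], [0, 0, 0]],
  ],
)

```text
time_s: 22.55
position: [0.5781, 0.0354, -0.0157]
ee_rot: [-0.043, 0.706, 0.043, 0.706]
contact_force: [-5.1, 0.6, 1.9]
finger_gap: 0.0266
```

Emit:
apply_moves(
  increments=[
    [255, [0, 0, -0.05], [0, 0, 0]],
    [255, [0, 0, -0.1], [0, 0, 0]],
    [255, [0, 0, -0.1], [0, 0, 0]],
    [0, [0, 0, -0.1], [0, 0, 0]],
    [0, [0, 0, -0.1], [0, 0, 0]],
    [0, [0, 0, -0.1], [0, 0, 0]],
    [0, [0, 0, -0.1], [0, 0, 0]],
    [0, [0, 0, -0.1], [0, 0, 0]],
    [0, [0, 0, -0.1], [0, 0, 0]],
  ],
)

```text
time_s: 23.45
position: [0.5772, 0.0351, -0.0162]
ee_rot: [-0.043, 0.706, 0.043, 0.706]
contact_force: [-0.4, 0.2, 1.0]
finger_gap: 0.0854
```

```bash
python3 - <<'E'
from h import *
np.set_printoptions(precision=4,suppress=True)
s=manip.state();print(s["time_s"],s["position"],s["contact_force"],s["finger_gap"])
b=save("side","s12");cv2.imwrite("pics/c12.png",cv2.resize(b[180:270,240:360],(800,600),interpolation=cv2.INTER_CUBIC)[:,:,::-1])
E
```

```text
23.45 [ 0.5772  0.0351 -0.0162] [-0.3808  0.2193  0.9642] 0.08536206598209474
```

Released. To check it, I'll do an independent thumb push of about 10 N with shut fingers on the thick end.

Emit:
apply_moves(
  increments=[
    [0, [-2, 0, 0], [0, 0, 0]],
    [0, [-5, 0, 0], [0, 0, 0]],
    [0, [-6.5, 0, 0], [0, 0, 0]],
    [255, [-6.5, 0, -2], [0, 0, 0]],
    [255, [-6.5, 0, -4], [0, 0, 0]],
    [255, [-6.5, 0, -4], [0, 0, 0]],
    [255, [-6.5, 0, -4], [0, 0, 0]],
    [255, [-6.5, 0, -4], [0, 0, 0]],
    [255, [-6.5, 0, -4], [0, 0, 0]],
    [255, [-4, 0, -4], [0, 0, 0]],
    [255, [-1, 0, -4], [0, 0, 0]],
    [255, [0.3, 0, -4], [0, 0, 0]],
    [255, [0.3, 0, -4], [0, 0, 0]],
    [255, [0.3, 0, -3.4], [0, 0, 0]],
    [255, [0.3, 0, -2.9], [0, 0, 0]],
    [255, [0.3, 0, -2.9], [0, 0, 0]],
  ],
)

```text
time_s: 25.1
position: [0.5509, 0.0316, -0.0177]
ee_rot: [-0.043, 0.704, 0.043, 0.707]
contact_force: [-0.1, 0.3, 0.2]
finger_gap: 0.0003
```

```bash
python3 - <<'E'
from h import *
np.set_printoptions(precision=4,suppress=True)
im=save("side","s13")[:,:,::-1].copy();hs=cv2.cvtColor(im,cv2.COLOR_BGR2HSV)
v=np.zeros((400,640),bool);v[150:300,277:425]=1
v&=~cv2.dilate(((hs[:,:,2]<100)&(hs[:,:,1]<90)).astype(np.uint8),np.ones((3,3))).astype(bool)
print(manip.state()["position"],manip.state()["contact_force"],fit("side",im,[.582,.033,.122],valid=v))
E
```

```text
[ 0.5501  0.0316 -0.018 ] [ 0.0548 -0.1641  0.4673] (array([0.583 , 0.0364, 0.0761]), np.float64(33.9375))
```

Emit:
apply_moves(
  increments=[
    [255, [0, 0, 0.2], [0, 0, 0]],
    [255, [0, 0, 0.4], [0, 0, 0]],
    [255, [0, 0, 0.6], [0, 0, 0]],
    [255, [0, 0, 0.6], [0, 0, 0]],
  ],
)

```text
time_s: 25.55
position: [0.5534, 0.0324, -0.0194]
ee_rot: [-0.043, 0.706, 0.043, 0.705]
contact_force: [-2.5, -1.2, 1.7]
finger_gap: -0.0001
```

Emit:
apply_moves(
  increments=[
    [255, [0, 0, 0.08], [0, 0, 0]],
    [255, [0, 0, 0.15], [0, 0, 0]],
    [255, [0, 0, 0.15], [0, 0, 0]],
    [255, [0, 0, 0.15], [0, 0, 0]],
  ],
)

```text
time_s: 25.95
position: [0.5534, 0.0325, -0.0197]
ee_rot: [-0.043, 0.707, 0.043, 0.704]
contact_force: [-5.5, -1.4, 3.9]
finger_gap: -0.0
```

Emit:
apply_moves(
  increments=[
    [255, [-0.03, 0, 0.08], [0, 0, 0]],
    [255, [-0.05, 0, 0.15], [0, 0, 0]],
    [255, [-0.05, 0, 0.15], [0, 0, 0]],
    [255, [-0.05, 0, 0.15], [0, 0, 0]],
  ],
)

```text
time_s: 26.35
position: [0.5534, 0.0325, -0.0197]
ee_rot: [-0.043, 0.708, 0.043, 0.703]
contact_force: [-7.7, -1.4, 4.2]
finger_gap: -0.0001
```

Emit:
apply_moves(
  increments=[
    [255, [-0.05, 0, 0.08], [0, 0, 0]],
    [255, [-0.08, 0, 0.12], [0, 0, 0]],
    [255, [-0.08, 0, 0.12], [0, 0, 0]],
    [255, [-0.08, 0, 0.12], [0, 0, 0]],
  ],
)

```text
time_s: 26.75
position: [0.5535, 0.0327, -0.0195]
ee_rot: [-0.043, 0.709, 0.043, 0.703]
contact_force: [-9.1, -1.8, 0.4]
finger_gap: 0.0002
```

Emit:
apply_moves(
  increments=[
    [255, [-0.02, 0, 0.05], [0, 0, 0]],
    [255, [-0.02, 0, 0.1], [0, 0, 0]],
    [255, [-0.02, 0, 0.1], [0, 0, 0]],
    [255, [-0.02, 0, 0.1], [0, 0, 0]],
  ],
)

```text
time_s: 27.15
position: [0.5537, 0.0329, -0.0195]
ee_rot: [-0.043, 0.709, 0.043, 0.702]
contact_force: [-9.8, -2.9, 1.7]
finger_gap: 0.0
```

A 10 N thumb push holds, moving only 0.2 mm. Backing off and taking the last look.

Emit:
apply_moves(
  increments=[
    [255, [0, 0, -0.5], [0, 0, 0]],
    [255, [0, 0, -2], [0, 0, 0]],
    [255, [0, 0, -4], [0, 0, 0]],
    [255, [-3, 0, -6], [0, 0, 0]],
    [255, [-7, 0, -9], [0, 0, 0]],
    [255, [-11, 0, -10], [0, 0, 0]],
    [255, [-14, 0, -10], [0, 0, 0]],
    [255, [-14, 0, -10], [0, 0, 0]],
    [255, [-14, 0, -10], [0, 0, 0]],
  ],
)

```text
time_s: 28.05
position: [0.4617, 0.0208, 0.1233]
ee_rot: [-0.043, 0.704, 0.043, 0.707]
contact_force: [0.3, -0.4, -0.1]
finger_gap: 0.0003
```

```bash
python3 - <<'E'
from h import *
np.set_printoptions(precision=4,suppress=True)
s=manip.state();print(s["time_s"],s["position"],s["contact_force"])
i=manip.camera_info("wrist");w=save("wrist","w14");b=save("side","s14")
v=np.zeros((400,640),bool);v[150:300,277:425]=1
x,f=fit("side",b[:,:,::-1].copy(),[.582,.034,.122],valid=v);print(x,f)
for q in("wedge","machine","under_lip"): print(q,[(round(r["score"],2),hit("side",r["xy"],0)) for r in manip.pinpoint("side",q)[:5]])
cv2.imwrite("pics/c14.png",np.hstack([cv2.resize(w,(448,280)),cv2.resize(b[180:270,250:363],(352,280),interpolation=cv2.INTER_CUBIC)])[:,:,::-1])
E
```

```text
28.05 [0.4617 0.0208 0.1233] [ 0.2645 -0.4228 -0.0842]
[0.5839 0.0367 0.0728] 32.6875
wedge [(0.73, array([0.5796, 0.0394, 0.    ])), (0.7, array([0.3052, 0.2972, 0.    ])), (0.67, array([ 0.4637,  0.3906, -0.    ])), (0.56, array([0.3599, 0.0826, 0.    ]))]
machine [(0.83, array([0.6267, 0.051 , 0.    ]))]
under_lip [(0.71, array([0.6267, 0.0371, 0.    ]))]
```

View pics/c14.png

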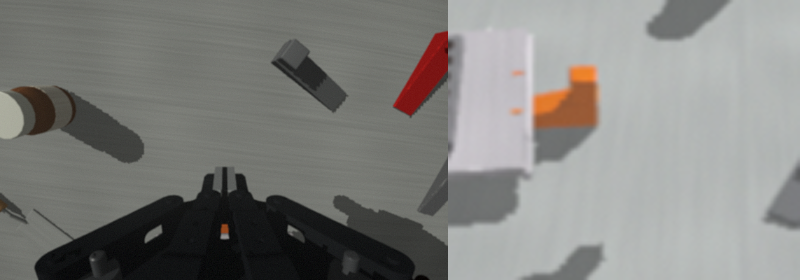

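The wedge lies flat and square between the marks, jammed, with the gripper clear. Handing in.

```bash
python3 -c "
from station import manip
print(manip.close_job(), manip.state()['time_s'])"
```

```text
the job is handed in; nothing more can be done
the job is handed in; nothing more can be done
```

The orange wedge is jammed under the plate between the marks and let go; the job was handed in at about 28 s of robot time. It gave no verdict.

**What I did:** I carried the wedge to the plate and pushed it in flat, thin end first. Contact came with the tip about 50 mm under the edge. I then pushed it about 2 mm further, to a level push of 10.9 N, eased the arm off and released.

**Last checks:**
- **Jam:** after release, a separate push of about 10 N on the thick end with shut fingers moved the wedge only about 0.2 mm. I estimate the lip load at 9–13 N; I couldn't measure it directly.
- **Position:** the tip is a few millimetres at most from the middle of the edge.
- **Squareness:** the last side-camera fit put the wedge about 0.05 rad off square. That fit is loose because the tip is hidden.
- **Robot:** the gripper ended well clear, with no contact force beyond noise.
- **Bystanders:** I didn't re-measure the jar, horse and spatula; the arm's path stayed away from them.

**What disagreed:**
- **Tool frame:** the fingertips sit about 35 mm behind the reported tool point (TCP), seen from two cameras. My first grasp closed above the tab for that reason, and two trial pushes barely touched the wedge. I commanded lower to make up for it.
- **Lift while unloading:** as I eased the arm off, it briefly pulled up on the thick end with about 7 N (under 1 mm of lift). I lowered it again before letting go.

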